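Weigh the dehumidifier's drying cartridge on the kitchen scale

ROBOT

A 6-joint arm with a two-finger parallel gripper is mounted at the origin on the work surface. World frame = base frame: x ahead of the robot, y to its left, z up, the work surface at z = 0. Lengths are in mm, angles in rad, forces in N, time in s.
With the tool pointing down it reaches from about 350 to 950 mm from the base axis. Payload 17.4 kg.
Tool frame: the origin (TCP) lies at the very end of the fingers, on their centre line; the grasp point (between the pads) lies 19 mm behind it; z points along the fingers, y is the direction in which the jaws open and shut (so a half turn about z gives the same grasp; the last joint's range is limited). The gripper opens to 93 mm and grips with 3 to 60 N. Pads are 15 mm wide; open, the fingers measure 128 mm over their backs; the gripper's body (75 mm by 188 mm) begins 65 mm behind the grasp point.
Start: joints at [-1.297, 0.116, 1.442, -0, 1.584, -0.038], TCP at [207.062, -642.462, 218.646] pointing down, gripper open.
Joint ranges: [-2.83, 2.83], [-0.83, 2.19], [0.07, 2.5], [-1.14, 4.28], [0.01, 3], [-2.97, 2.97]. Speed limits (rad/s): [1.89, 1.89, 2.22, 3.14, 3.14, 3.14].

INTERFACE

Orientations are given as [roll, pitch, yaw] about the fixed x, y, z axes, in that order (R = Rz(yaw) Ry(pitch) Rx(roll)).
In Python, from station import goto, move_linear, goto_joints, open_jaws, gripper_close, wait, inverse_kinematics, read_state, snapshot, IKError, finish_job gives the robot as it stands. The module is installed in compiled form; this text tells all that it offers. Calls block until the motion is done:
- goto(position, orientation): joint-space move of the TCP to a pose.
- move_linear(position, frame=None, feed=150): straight line of the TCP; frame=None keeps the orientation; feed is the mean speed in mm/s.
- goto_joints(angles): joint-space move.
- open_jaws() and gripper_close(strength=None): open the fingers fully, or close them until they stop; strength is the grip in N (None keeps the last).
- wait(seconds).
- inverse_kinematics(position, orientation): joint angles nearest the present ones, or None.
- read_state(): the state.
- snapshot(name): name is "side" or "top" or "wrist"; returns a dict with "color" (400x640x3 uint8, red, green, blue), "depth" (400x640 float32, mm along the optical axis (not along the pixel's ray), 0 where there is no reading), "fx", "fy", "cx", "cy" (pixels), "k1" (the pictures are not rectified: a ray, as slopes to the right and down, at radius r is drawn at 1 + k1 r^2 times it, then the intrinsics apply), "position" and "orientation" of the camera in the world. Camera axes: x right, y down, z forward; pixel columns grow to the right and rows downward; lengths in mm; the calibration is good to about 2 mm. A picture is of the moment at which its call begins.
A pose or a line that the arm cannot do raises IKError and nothing moves.
- finish_job(): hands the job in, once; it reports no verdict.
The state is a dict: "time_s": time; "qpos": joint angles; "joint_velocities": joint speeds; "joint_torque": joint torques, N m; "position": TCP position; "eef_rot": TCP orientation; "force": force on the tool from outside, world axes, zero at the start; "moment": the same for the moment, N m; "opening": finger opening in mm.
Only numpy, scipy, OpenCV 4.12 (cv2) and the standard library are available. Lean on these libraries where they do the work, as an engineer would, in place of code of your own. Each camera call takes 0.05 s, during which the arm holds its last target.

TASK

Find out how damp the drying cartridge is: lift the dehumidifier's hinged lid open until it leans back on its stop, then take out the cartridge with the straight bar grip (not the one with the round knob). Set it down gently and upright on the spring scale's pan, centred inside the ring drawn there, and let go. Leave the lid open, the knob cartridge in its well and everything else where it is.

Things in the scene. Friction and masses are not known exactly. Their poses are not given: they have to be found in the camera images.
- dehumidifier: White compact dehumidifier, fixed, 130 (x) x 240 (y) x 120 mm tall to its rim, plus a hood lid 44 mm high on top. Origin: centre of its underside; own -x is its front (handle side), +x its back (hinge side). Its top has two square wells, 64 x 64 mm, centred at own y = -55 and +55 mm (x = 0), floors 65 mm above the table; one cartridge stands in each, either way round. It may stand on the robot's left or right; the scale stands on the other side.
- lid (a joint): Angle of the dehumidifier's lid, rad: 0 closed, 1.75 on its back stop. The lid is a hood shell (walls 4 mm, 40 mm deep inside, 0.2 kg) on a damped hinge along the rear edge. By its own weight it falls shut below about 1.2 rad and falls open onto the stop beyond about 1.3 rad.
- lid_handle (a point): Middle of the lid's handle: a round steel bar, 10 mm diameter, 90 mm long along the dehumidifier's own y, on two posts at its ends, its centre 40 mm in front of the lid's front wall (which reaches from 20 mm below to 24 mm above the bar's level) and 140 mm above the table when closed. It can be pinched from above at its middle, fingers before and behind, and turns freely between upright fingers as the lid swings. It moves with the lid on a circle about lid_hinge.
- lid_hinge (a point): Middle of the lid's hinge axis, which runs along the dehumidifier's own y; own x = +65 mm, 120 mm above the table. The handle's centre is 170 mm in front and 20 mm above it when closed; opening lifts the handle up and then back (towards the dehumidifier's own +x).
- bar_cartridge: The drying cartridge to be weighed: upright grey plastic cylinder 54 mm diameter, 62 mm tall, with a straight upright bar grip on its top: 40 mm long along own x, 12 mm thick along own y, 26 mm high (its top 88 mm above the underside). 0.25 to 0.49 kg. Origin: centre of the underside. In its well its flat top stands 7 mm above the rim, so the whole grip is above the rim. The way the grip points varies.
- knob_cartridge: The other cartridge (odour filter), the same body, but with a round knob 26 mm diameter on a thinner neck on top (also 88 mm tall in all); stays in its well. Origin: centre of the underside.
- scale: Kitchen spring scale, fixed: white box about 165 x 175 x 120 mm with a round dial and needle on its front (own -x) and a round steel pan on top. Origin: centre of its underside; the pan's centre is straight above it.
- pan (a joint): How far the sprung pan is pressed down, m: 0 empty, bottom stop at 0.030; straight down, 300 N/m, damped. The cartridge sinks it 8 to 16 mm.
- pan_centre (a point): Centre of the upper face of the round pan (flat, 163 mm across inside a 5 mm high rim), 154 mm above the table when empty; sinks with the pan. A thin dark ring of 78 mm diameter is drawn about it.
- ramekin: Bystander: glass ramekin, 84 mm across, 45 mm tall, on a wooden trivet beyond the task's things. Origin: centre of its underside.
- canister: Bystander: stainless canister with screw-top lid, 104 mm across, 132 mm tall, on the right. Origin: centre of its underside.
- clip: Bystander: yellow spring clip, 75 x 22 x 25 mm, lying between the dehumidifier and the scale, nearer the robot. Origin: its underside.
- mug: Bystander: white mug, 80 mm across, 90 mm tall, on the right. Origin: centre of its underside.
- jar: Bystander: amber glass jar, 60 mm across, 100 mm tall, beyond the task's things. Origin: centre of its underside.
- spatula: Bystander: spatula, 260 mm long, lying on the left. Origin: its underside.
Not all that is in view belongs to the job. What is shaped like the scale but orange or red is not meant.

How it is judged:
By the outcome, as a careful person would: the job done as asked, in the order asked, and still so for the second after the job is handed in, with the robot touching nothing.
It also fails if it takes over 58 s, if anything falls off the work surface, if the arm or the gripper's body presses on something with over 40 N, if the wrist force passes 120 N, or if a joint passes its speed limit or range.

## Working session

There is one attempt and no reset: what is moved stays moved. The work goes in short steps, each a Python script; the robot and the scene stay as the last script left them, time stands still between calls to the robot, and variables do not carry over. Pictures are saved under pics/ and viewed, and the job is handed in when it is done.

```bash
mkdir -p pics; cat > h.py <<'E'
import numpy as np, cv2
from station import *
from scipy.spatial.transform import Rotation as R
def rot(o):
    o=np.asarray(o,float)
    if o.shape==(3,3): return o
    if o.size==4: raise Exception('quat')
    return R.from_euler('xyz',o).as_matrix()
def save(s,n):
    cv2.imwrite('pics/'+n+'.png',s['color'][:,:,::-1]); np.savez('pics/'+n+'.npz',**s)
def rays(s,u,v):
    K=np.array([[s['fx'],0,s['cx']],[0,s['fy'],s['cy']],[0,0,1.]],float)
    p=np.stack([np.ravel(u),np.ravel(v)],1).astype(np.float64).reshape(-1,1,2)
    q=cv2.undistortPointsIter(p,K,np.array([float(s['k1']),0,0,0]),None,None,(3,100,1e-10))
    return np.c_[q.reshape(-1,2),np.ones(len(p))]
def cloud(s):
    v,u=np.mgrid[:400,:640]
    d=rays(s,u,v)*np.asarray(s['depth']).reshape(-1,1)
    return (d@rot(s['orientation']).T+np.asarray(s['position'])).reshape(400,640,3)
def project(s,P):
    K=np.array([[s['fx'],0,s['cx']],[0,s['fy'],s['cy']],[0,0,1.]],float)
    Q=(np.atleast_2d(P)-np.asarray(s['position']))@rot(s['orientation'])
    return cv2.projectPoints(Q,np.zeros(3),np.zeros(3),K,np.array([float(s['k1']),0,0,0]))[0].reshape(-1,2)
E
python3 - <<'E'
from h import *
for n in ['top','side','wrist']:
    s=snapshot(n); save(s,n+'0'); print(n,s['position'],s['orientation'],s['fx'],s['k1'])
print(read_state())
E
```

```text
top [ 441.00587161   -8.72795251 1266.9259951 ] [-3.05654698  0.00623104 -1.57253334] 401.9687580713056 -0.004621753657355482
side [ 506.91612714  355.31187755 1243.6218782 ] [-2.82164792e+00  2.62296823e-03 -3.06130180e+00] 362.24239999052094 -0.062093831738942624
wrist [ 280.50954343 -619.41929258  383.66687556] [ 2.85941992e+00  5.23955839e-04 -1.25942410e+00] 290.40130947147287 -0.03608848662565595
{'time_s': 0.15, 'qpos': array([-1.29678644e+00,  1.16404764e-01,  1.44211470e+00,  3.15641666e-05,
        1.58395277e+00, -3.78195750e-02]), 'joint_velocities': array([ 1.32873464e-03, -8.45117198e-04, -2.89971356e-03,  9.66451369e-04,
       -5.05640740e-05, -1.35028570e-03]), 'joint_torque': array([ 2.59449240e-03, -7.21760058e+01, -6.22950912e+01,  7.81493098e-02,
        2.24927726e-02, -6.82800282e-05]), 'position': array([ 207.04020842, -642.31580694,  218.05343054]), 'eef_rot': array([-3.14071490e+00, -6.47964427e-05,  3.11829839e-01]), 'force': array([-0.17948156,  0.0851704 ,  0.20654956]), 'moment': array([-0.01675511,  0.00724768,  0.01631677]), 'opening': 92.44124483385158}
```

View pics/top0.png

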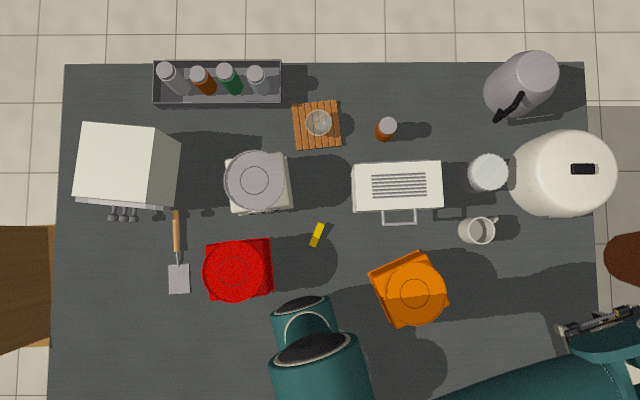

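View pics/side0.png

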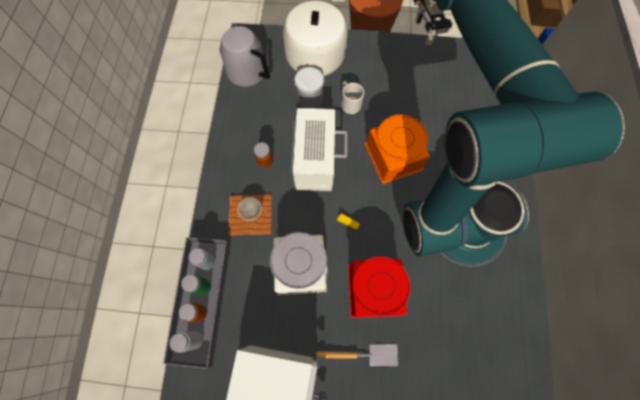

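The top view shows the white scale with its pan at about (254,180), the dehumidifier at (397,186) with its handle bar at (400,222), and the decoy scales in red at (237,270) and orange at (410,290). The canister (488,172) and mug (477,230) stand close to the dehumidifier's right side. Next I'll measure these.

```bash
python3 - <<'E'
from h import *
for n in ['top0','side0']:
    s=dict(np.load(f'pics/{n}.npz')); C=cloud(s); 
    X,Y,Z=C[...,0],C[...,1],C[...,2]
    tab=(abs(Z)<15); print(n,'table z',np.median(Z[tab]), np.std(Z[tab]))
    def box(a,b): 
        m=np.zeros((400,640),bool); m[a[1]:b[1],a[0]:b[0]]=1; return m
    B=dict(lid=((345,155),(455,212)),pan=((218,145),(296,215)),handle=((375,210),(425,232)),can=((460,145),(512,195)),mug=((455,212),(500,248)),orange=((365,248),(450,330)),red=((198,235),(278,305))) if n=='top0' else dict(lid=((288,100),(336,195)),pan=((266,230),(330,296)),handle=((337,125),(352,165)))
    for k,(a,b) in B.items():
        m=box(a,b)
        lo,hi={'lid':(150,180),'pan':(145,170),'handle':(120,160),'can':(115,145),'mug':(75,105),'orange':(100,200),'red':(100,200)}[k]
        m&=(Z>lo)&(Z<hi)
        P=C[m]
        r=cv2.minAreaRect(P[:,:2].astype(np.float32))
        c,rad=cv2.minEnclosingCircle(P[:,:2].astype(np.float32))
        print(k,m.sum(),'z',np.percentile(P[:,2],[5,50,95]).round(1),'rect',np.round(r[0],1),np.round(r[1],1),round(r[2],2),'circ',np.round(c,1),round(rad,1))
s=dict(np.load('pics/top0.npz')); C=cloud(s)
for u,v in [(520,170),(550,80),(388,125),(318,122),(410,315),(575,330),(335,320)]: print(u,v,C[v,u].round())
E
python3 - <<'E'
import cv2
i=cv2.imread('pics/top0.png')
cv2.imwrite('pics/t0z.png',cv2.resize(i[130:260,210:510],None,fx=2.6,fy=2.6,interpolation=cv2.INTER_CUBIC))
E
```

```text
top0 table z 0.208611874583994 2.963798812612971
lid 4107 z [160.8 164.3 167.8] rect [ 562.7 -210.7] [130.6 240.7] 2.57 circ [ 563.6 -210.5] 135.2
pan 2900 z [150.6 154.3 158.8] rect [578.5 191.2] [168.2 167.1] 46.32 circ [579.  191.7] 85.5
handle 220 z [139.6 143.9 148.2] rect [ 474.7 -204.4] [118.9  42.9] 89.86 circ [ 475.3 -204.2] 62.3
can 1121 z [125.7 132.1 135.6] rect [ 604.2 -475.2] [104.  105.6] 25.79 circ [ 604.6 -476.1] 54.4
mug 225 z [76.  87.5 92.5] rect [ 437.5 -466. ] [89.1 78.7] 85.91 circ [ 443.3 -470.4] 49.8
orange 3742 z [113.6 153.8 158.7] rect [ 268.5 -248.9] [168.7 170.9] 23.54 circ [ 269.2 -249.5] 112.8
red 3626 z [114.1 153.6 158.5] rect [327.7 245.6] [168.8 170.2] 6.01 circ [327.9 244.6] 111.6
side0 table z -0.10545976517266809 3.58378389720018
lid 2565 z [159.5 163.1 166.8] rect [ 559.7 -207.4] [130.  244.3] 2.76 circ [ 558.7 -205.9] 134.2
pan 2533 z [151.  154.4 158.8] rect [575.9 192.2] [169.2 167.8] 79.49 circ [576.4 191.7] 85.4
handle 119 z [139.2 143.  147.2] rect [ 467.4 -210.1] [33.9 98.7] 3.51 circ [ 471.1 -209.6] 50.5
520 170 [ 611. -568.  118.]
550 80 [ 852. -631.  183.]
388 125 [ 750. -194.   95.]
318 122 [780.  15.  20.]
410 315 [ 209. -237.  151.]
575 330 [ 217. -564.  346.]
335 320 [197. -33. 153.]
```

View pics/t0z.png

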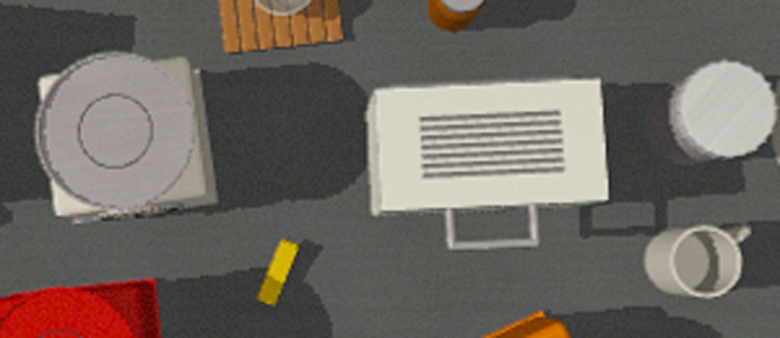

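```bash
python3 - <<'E'
from h import *
s=dict(np.load('pics/top0.npz')); C=cloud(s); c=s['color'].astype(int)
m=(c[...,0]>1.6*c[...,2])&(c[...,0]>120)
v,u=np.mgrid[:400,:640]; m&=(u>360)&(u<460)&(v>235)&(v<330)
P=C[m]
for y in range(-340,-140,15):
    q=P[abs(P[:,1]-y)<7.5]; 
    if len(q): i=q[:,0].argmax(); print(y,'xmax',q[i].round(), 'z>60 xmax', q[q[:,2]>60,0].max().round())
# handle bar front profile
m=(u>378)&(u<420)&(v>205)&(v<232)&(C[...,2]>128)&(C[...,2]<155)
P=C[m]
for y in range(-265,-145,10):
    q=P[abs(P[:,1]-y)<5]
    if len(q): print(y,len(q),np.percentile(q[:,0],[5,50,95]).round(1),np.median(q[:,2]).round(1))
for q in [[456,-214,140],[454,-169,140],[458,-259,140],[492,-101+0,164]]: print(project(s,q).round(1))
E
```

```text
-340 xmax [ 318. -346.   -1.] z>60 xmax 287.0
-325 xmax [ 315. -318.  161.] z>60 xmax 315.0
-310 xmax [ 349. -304.  114.] z>60 xmax 349.0
-295 xmax [ 380. -293.    2.] z>60 xmax 372.0
-280 xmax [ 374. -285.   12.] z>60 xmax 373.0
-265 xmax [ 368. -270.    6.] z>60 xmax 366.0
-250 xmax [ 361. -253.   -0.] z>60 xmax 359.0
-235 xmax [ 356. -242.    5.] z>60 xmax 353.0
-220 xmax [ 350. -227.  158.] z>60 xmax 350.0
-205 xmax [ 343. -212.    1.] z>60 xmax 342.0
-190 xmax [ 334. -192.    6.] z>60 xmax 334.0
-175 xmax [ 328. -177.   -0.] z>60 xmax 326.0
-160 xmax [ 321. -165.   -1.] z>60 xmax 319.0
-145 xmax [ 315. -150.   -2.] z>60 xmax 312.0
-265 22 [458.8 476.8 497.6] 144.0
-255 41 [456.  472.6 494.8] 144.3
-245 12 [455.9 458.7 461.5] 145.6
-235 12 [454.8 458.8 478.1] 143.7
-225 17 [453.3 458.8 498.1] 142.1
-215 18 [453.3 458.8 497.8] 143.2
-205 15 [453.3 458.8 497.3] 145.0
-195 14 [453.3 456.1 461.7] 144.4
-185 10 [453.3 456.1 459. ] 143.1
-175 29 [453.3 464.5 491.1] 143.6
-165 35 [455.3 475.6 495.2] 144.1
-155 1 [494.9 494.9 494.9] 148.4
[[399.2 224. ]]
[[383.1 224.8]]
[[415.3 223.3]]
[[359.3 210.8]]
```

```bash
cat >> h.py <<'E'
YAW=0.046; PI=np.pi
ex=np.array([np.cos(YAW),np.sin(YAW),0]); ey=np.array([-np.sin(YAW),np.cos(YAW),0]); ez=np.array([0,0,1.])
BAR=np.array([457,-213.5,140.])+10*ey
HO=[PI,0,YAW+PI/2]
def st(t=''):
    s=read_state(); print(t,'t',round(s['time_s'],2),'p',np.round(s['position'],1),'F',np.round(s['force'],1),'M',np.round(s['moment'],2),'op',round(s['opening'],1)); return s
E
python3 - <<'E'
from h import *
p=BAR-29*ex
goto(list(p+[0,0,90]),HO); st()
s=snapshot('wrist'); save(s,'w1')
move_linear(list(p+[0,0,20]),feed=120); st()
s=snapshot('side'); save(s,'s1'); s=snapshot('top'); save(s,'t1')
E
```

```text
t 1.93 p [ 427.5 -205.5  230. ] F [-0.3  0.6  0. ] M [ 0.01 -0.08 -0.03] op 92.9
 t 2.72 p [ 427.8 -205.   160.6] F [-0.4  0.4  0.3] M [-0.09 -0.08  0.03] op 93.2
```

```bash
python3 - <<'E'
import cv2,numpy as np
a=cv2.imread('pics/w1.png');b=cv2.imread('pics/s1.png')
b=cv2.resize(b[80:220,260:460],(560,392))
a=cv2.resize(a,(640,400)); 
cv2.imwrite('pics/ws1.png',np.vstack([cv2.resize(a,(448,280)),cv2.resize(b,(448,314))]))
E
```

```text
(no output)
```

View pics/ws1.png

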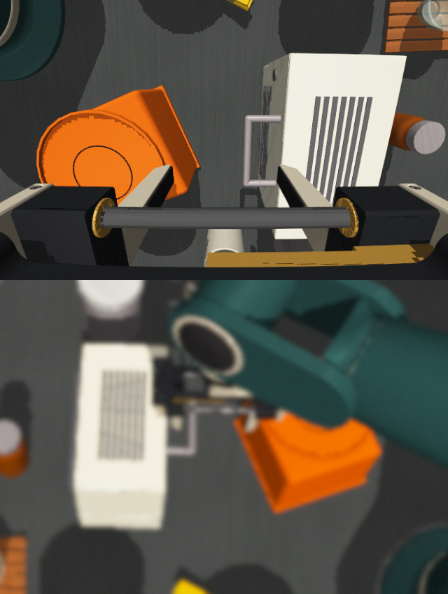

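The wrist view shows the handle bar at x≈248 (in the half-size picture), between the finger tips at (165,170) and (288,170). The rear tip falls between the bar and the lid's front edge. I'll check the bar and wall positions from the wrist depth before going lower.

```bash
python3 - <<'E'
from h import *
s=dict(np.load('pics/w1.npz')); C=cloud(s)
v,u=np.mgrid[:400,:640]
for rng,lo,hi in [((335,405,160,270),130,150),((380,600,70,260),155,175)]:
    m=(u>rng[0])&(u<rng[1])&(v>rng[2])&(v<rng[3])&(C[...,2]>lo)&(C[...,2]<hi)
    P=C[m]-BAR; a=P@ex; b=P@ey
    print('along ex',np.percentile(a,[1,5,50,95,99]).round(1),'ey',np.percentile(b,[1,50,99]).round(1),np.median(P[:,2])+140)
    if lo==130:
        k=abs(b+10)<30; print('mid bar ex',np.percentile(a[k],[2,50,98]).round(1),k.sum())
E
```

```text
along ex [-4.8 -4.  10.7 40.4 40.6] ey [-60.1  -4.7  38.3] 143.64596667810844
mid bar ex [-4.7  2.2 40.5] 1008
along ex [ 40.3  44.8 103.4 162.6 168. ] ey [-40.8  43.3 106.2] 163.78682215754282
```

The wrist view agrees: bar centre at +0.2 mm and wall at +40 mm. I'll go down, close lightly, then shift in.

```bash
python3 - <<'E'
from h import *
p=BAR-29*ex
move_linear(list(p+[0,0,-19]),feed=60); st('down')
gripper_close(3); st('closed')
for d in (-22,-15,-8,-3,0):
    move_linear(list(BAR+d*ex+[0,0,-19]),feed=40); st(d)
gripper_close(12); wait(0.3); st('grip')
E
```

```text
down t 3.62 p [ 427.7 -204.9  121.3] F [-0.8 -0.   0.3] M [-0.02 -0.1  -0.  ] op 93.2
closed t 4.21 p [ 428.1 -204.8  121.2] F [ 6.  -0.4 -2.2] M [-0.08 -1.07 -0.02] op 67.5
-22 t 4.53 p [ 435.4 -204.5  121.1] F [ 6.  -0.4 -0.9] M [-0.01 -1.03 -0.01] op 52.5
-15 t 4.86 p [ 442.6 -204.2  121.1] F [ 6.  -0.4  0.6] M [-0.06 -1.06  0.06] op 38.2
-8 t 5.18 p [ 449.7 -203.9  121.1] F [5.6 0.7 0. ] M [-0.02 -1.12 -0.  ] op 23.6
-3 t 5.46 p [ 454.7 -203.6  121.1] F [5.7 0.1 0.5] M [-0.05 -1.11 -0.07] op 14.1
0 t 5.71 p [ 456.8 -203.5  121. ] F [0.6 0.2 2.1] M [-0.06 -0.2  -0.04] op 9.9
grip t 6.22 p [ 456.8 -203.5  121. ] F [ 5.5 -0.2 -0.7] M [-0.07 -1.04  0.  ] op 9.7
```

```bash
python3 - <<'E'
from h import *
def tcp(th):
    r=np.hypot(170,20); a=np.arctan2(20,170)+th
    return list(BAR+170*ex-20*ez+r*(-np.cos(a)*ex+np.sin(a)*ez)-19*ez)
# feasibility
print([inverse_kinematics(tcp(t),HO) is not None for t in (0.5,1,1.7)])
for i,t in enumerate(np.linspace(0,1.68,15)[1:]):
    move_linear(tcp(t),feed=90)
    if i%3==1: st(round(t,2))
s=st('end')
save(snapshot('side'),'s2'); save(snapshot('top'),'t2')
E
python3 - <<'E'
import cv2,numpy as np
a=cv2.imread('pics/t2.png');b=cv2.imread('pics/s2.png')
cv2.imwrite('pics/ts2.png',np.vstack([cv2.resize(a[100:300,200:520],(480,300)),cv2.resize(b[60:260,200:520],(480,300))]))
E
```

```text
[True, True, True]
0.24 t 6.97 p [ 466.8 -203.   160.9] F [ 9.8 -2.3 -4.4] M [-0.24 -1.65  0.04] op 9.5
0.6 t 8.1 p [ 498.1 -201.6  212.5] F [ 10.5  -2.5 -10.5] M [-0.37 -1.86 -0.02] op 9.5
0.96 t 9.22 p [ 545.5 -199.5  251.8] F [ 2.2 -1.7 -3.5] M [-0.39 -0.38 -0.04] op 8.9
1.32 t 10.35 p [ 603.8 -196.8  270.9] F [-0.5 -2.4  5. ] M [-0.45  0.04 -0.04] op 9.2
1.68 t 11.47 p [ 665.2 -193.9  267.5] F [-0.3 -3.7  2. ] M [-0.52 -0.31 -0.05] op 9.5
end t 11.47 p [ 665.2 -193.9  267.5] F [-0.3 -3.7  2. ] M [-0.52 -0.31 -0.05] op 9.5
```

View pics/ts2.png

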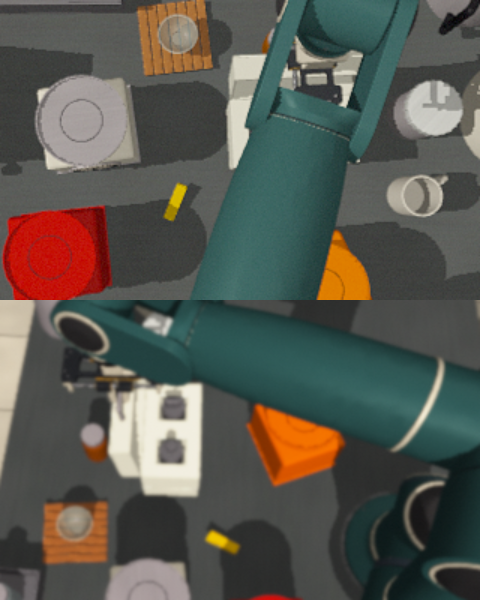

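```bash
python3 - <<'E'
from h import *
open_jaws(); wait(0.2); st('open')
p=np.array(read_state()['position'])
move_linear(list(p+[0,0,70]),feed=150); st()
goto([480,-120,330],HO); st()
for n in ('wrist','side','top'): save(snapshot(n),n+'3')
E
python3 - <<'E'
import cv2,numpy as np
a=cv2.imread('pics/wrist3.png');b=cv2.imread('pics/side3.png');c=cv2.imread('pics/top3.png')
cv2.imwrite('pics/ws3.png',np.hstack([np.vstack([cv2.resize(a,(400,250)),cv2.resize(c,(400,250))]),cv2.resize(b[80:260,240:400],(400,450))[:500].copy() if 0 else cv2.resize(b[60:260,240:400],(400,500))]))
E
```

```text
open t 13.14 p [ 664.7 -193.9  267.8] F [-0.   0.2  0.1] M [-0.06 -0.06 -0.03] op 93.0
 t 13.76 p [ 664.7 -193.9  336.9] F [ 0.3 -0.6 -0.3] M [-0.01 -0.07  0.04] op 93.0
 t 14.57 p [ 480.6 -120.2  329.7] F [0.4 0.6 0.1] M [-0.08 -0.08  0.  ] op 93.0
```

View pics/ws3.png

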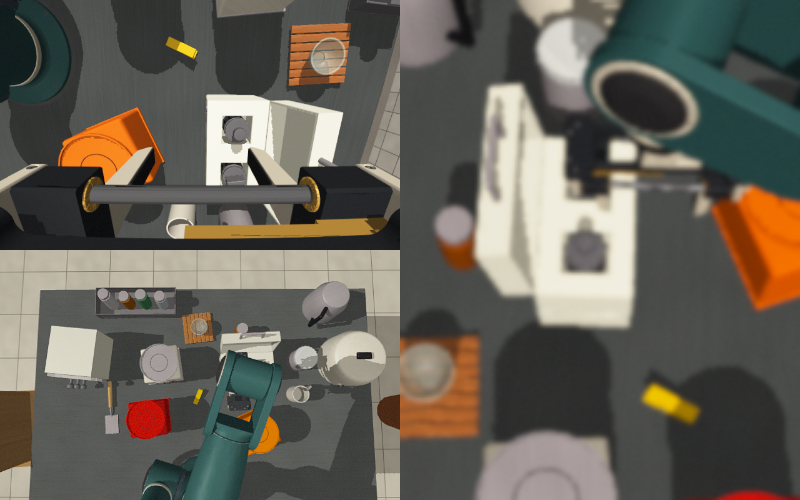

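The lid is open on its stop. The wrist view seems to show the knob cartridge at about (237,130) and the bar grip, partly hidden, at (233,172), which would be the own −y well. I'll move to get a clear view of the −y well.

```bash
python3 - <<'E'
from h import *
goto([480,-330,350],HO); st()
save(snapshot('wrist'),'wrist4'); save(snapshot('side'),'side4')
a=cv2.imread('pics/wrist4.png'); b=cv2.imread('pics/side4.png')
cv2.imwrite('pics/ws4.png',np.hstack([cv2.resize(a[:260,200:560],(432,312)),cv2.resize(b[90:200,270:400],(369,312))]))
E
```

```text
t 15.57 p [ 480.3 -329.3  349.8] F [1.2 0.8 0.4] M [-0.01 -0.09 -0.03] op 93.0
```

View pics/ws4.png

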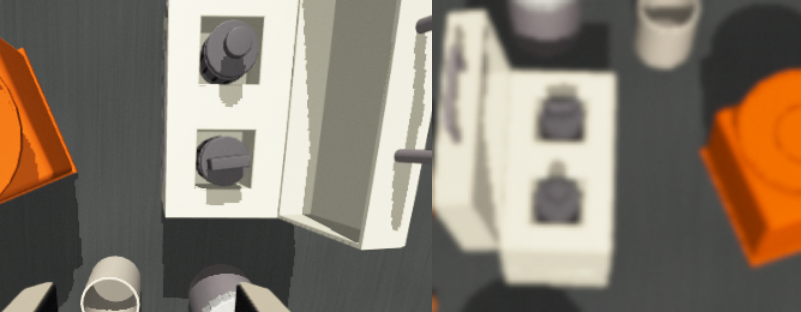

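The close-up is clear. The bar grip is at crop (228,160), which is image (390,133), in the −y well and pointing roughly along x. The round knob is at crop (238,40). Next I'll measure the grip.

```bash
python3 - <<'E'
from h import *
s=dict(np.load('pics/wrist4.npz')); C=cloud(s)
v,u=np.mgrid[:400,:640]
m=(u>355)&(u<420)&(v>105)&(v<165)&(C[...,2]>148)&(C[...,2]<158)
P=C[m]; r=cv2.minAreaRect(P[:,:2].astype(np.float32)); print('grip',m.sum(),np.median(P[:,2]),r)
q=P[:,:2]-P[:,:2].mean(0); w,V=np.linalg.eigh(np.cov(q.T)); print(P.mean(0),V[:,1],np.degrees(np.arctan2(V[1,1],V[0,1])))
m=(u>350)&(u<430)&(v>100)&(v<175)&(C[...,2]>123)&(C[...,2]<131)
P=C[m]; print('top',m.sum(),cv2.minEnclosingCircle(P[:,:2].astype(np.float32)),np.median(P[:,2]))
org=BAR-10*ey+105*ex; print('well centre pred',org-55*ey, 'org',org)
# lid
m=(C[...,2]>180)&(u>400)&(v<220); P=(C[m]-org); print('lid ex min',(P@ex).min(), P[(P@ex).argmin()])
E
```

```text
grip 325 152.44391384893424 ((562.864501953125, -266.89300537109375), (38.635257720947266, 12.064438819885254), 9.991891860961914)
[ 562.83613322 -266.71682945  152.35128852] [-0.98545826 -0.16991768] -170.21696722216797
top 925 ((563.4917602539062, -267.0306396484375), 26.83822250366211) 126.48944431866539
well centre pred [ 564.41803744 -263.61352346  140.        ] org [ 561.88892959 -208.6717032   140.        ]
lid ex min -87.34231193691028 [-85.40601511 -44.07294266 375.53252665]
```

```bash
cat >> h.py <<'E'
G=np.array([563,-266.8,131.]); GO=[PI,0,0.173]
E
python3 - <<'E'
from h import *
goto(list(G+[0,0,120]),GO); st()
move_linear(list(G+[0,0,25]),feed=150)
move_linear(list(G),feed=50); st('down')
gripper_close(10); wait(.1); st('touch')
gripper_close(40); wait(0.2); s0=st('grip')
move_linear(list(G+[0,0,25]),feed=40); wait(0.3); st('lift25')
save(snapshot('wrist'),'wrist5')
E
```

```text
t 17.1 p [ 563.  -266.6  251.4] F [-0.7  0.3  0.2] M [0.07 0.01 0.03] op 92.9
down t 18.53 p [ 563.  -266.8  131. ] F [ 0.5 -1.2  0. ] M [ 0.04 -0.01  0.  ] op 93.1
touch t 19.86 p [ 563.  -266.7  130.9] F [-0.2  1.2 -0.9] M [ 0.16  0.04 -0.03] op 11.8
grip t 20.27 p [ 563.  -266.8  131. ] F [-1.1  0.5 -0.3] M [ 0.12  0.07 -0.03] op 12.0
lift25 t 21.35 p [ 562.9 -266.8  155.8] F [ 0.5  0.4 -3.9] M [-0.02  0.   -0.02] op 11.8
```

```bash
python3 -c "
import cv2
a=cv2.imread('pics/wrist5.png');cv2.imwrite('pics/w5.png',a)"
```

```text
(no output)
```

View pics/w5.png

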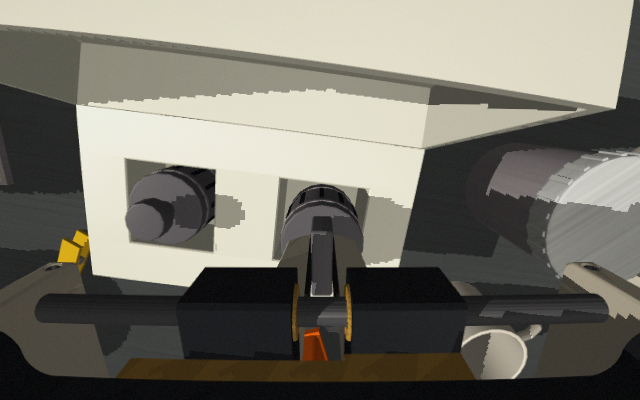

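```bash
python3 - <<'E'
from h import *
move_linear(list(G+[0,0,150]),feed=120); wait(0.3); st('up')
move_linear([470,120,290],feed=220)
move_linear([450,192,290],feed=150); wait(.2); st('view')
s=snapshot('wrist'); save(s,'wrist6')
C=cloud(s); P=C[(C[...,2]>146)&(C[...,2]<165)&(np.hypot(C[...,0]-577,C[...,1]-192)<110)]
print(len(P),cv2.minEnclosingCircle(P[:,:2].astype(np.float32)),np.median(P[:,2]))
for c in ([577.5,191.8,154],): print(project(s,c), project(s,[[c[0]+39*np.cos(t),c[1]+39*np.sin(t),154] for t in np.arange(0,6.2,PI/4)]).round(1).tolist())
im=s['color'][:,:,::-1].copy()
for t in np.arange(0,6.28,.1):
    x,y=project(s,[577.5+39*np.cos(t),191.8+39*np.sin(t),154])[0]; cv2.circle(im,(int(round(x)),int(round(y))),0,(0,0,255),-1)
cv2.imwrite('pics/w6.png',im)
E
```

```text
up t 22.89 p [ 563.  -266.8  280.7] F [-0.7 -1.3 -3.2] M [-0.05 -0.02  0.02] op 11.7
view t 25.7 p [450.2 191.3 290. ] F [ 0.3  0.3 -1.7] M [-0.01  0.05 -0.05] op 11.6
23477 ((578.5263671875, 190.81610107421875), 85.3172607421875) 153.70374913848917
[[342.68062616  67.55577922]] [[350.6, 23.2], [319.2, 30.9], [302.5, 60.1], [309.7, 92.2], [335.3, 109.3], [364.8, 102.4], [382.3, 75.2], [376.9, 42.1]]
```

View pics/w6.png

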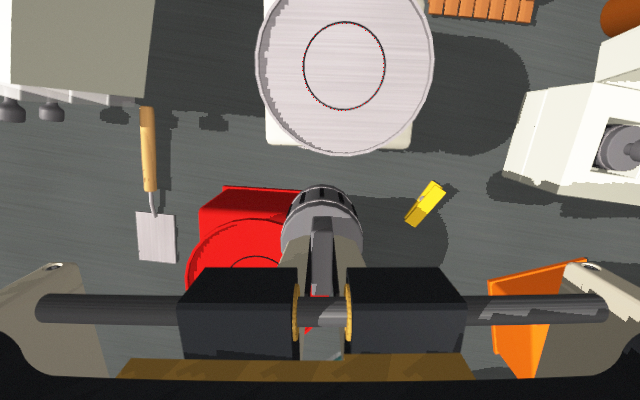

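The predicted ring falls on the drawn one, centred at pixel (343,67), and the cartridge hangs straight. I'll lower it onto the pan until the force shows the spring carrying the weight.

```bash
python3 - <<'E'
from h import *
x,y=578.2,191.3
def avg(n=6):
    f=[]
    for _ in range(n): wait(0.04); f.append(read_state()['force'][2])
    return np.mean(f)
move_linear([x,y,280],feed=150)
move_linear([x,y,228],feed=80); wait(.2); f0=avg(12); print('hang',f0); st()
for z in (220,217,214,212,210,208,206,204):
    move_linear([x,y,z],feed=20); wait(.1); f=avg(); print(z,round(f,2))
    if f>-0.3 and z<=213: break
st()
E
```

```text
hang -2.8003210891794494
 t 28.26 p [578.2 191.3 228. ] F [-0.6 -0.9 -3.7] M [-0.03  0.02  0.04] op 11.6
220 -3.1
217 -2.3
214 -1.26
212 -0.45
210 -0.05
 t 31.66 p [578.2 191.3 210. ] F [ 0.4  0.6 -0.4] M [ 0.08 -0.07  0.02] op 12.0
```

```bash
python3 - <<'E'
from h import *
open_jaws(); wait(.2); st('open')
move_linear([578.2,191.3,250],feed=60)
move_linear([578.2,191.3,330],feed=150)
goto([400,40,340],GO); wait(.3); st()
for n in ('wrist','side','top'): save(snapshot(n),n+'7')
im=[cv2.imread(f'pics/{n}7.png') for n in ('wrist','top','side')]
cv2.imwrite('pics/f7.png',np.hstack([np.vstack([cv2.resize(im[0],(400,250)),cv2.resize(im[1],(400,250))]),cv2.resize(im[2][60:320,200:408],(400,500))]))
for n in ('wrist','side','top'):
    s=dict(np.load(f'pics/{n}7.npz')); C=cloud(s); d=np.hypot(C[...,0]-578,C[...,1]-191)
    for lo,hi,r in ((200,212,45),(222,240,35),(135,155,80)):
        m=(C[...,2]>lo)&(C[...,2]<hi)&(d<r); P=C[m]
        if m.sum()>20: print(n,lo,m.sum(),np.round(cv2.minEnclosingCircle(P[:,:2].astype(np.float32))[0],1),round(cv2.minEnclosingCircle(P[:,:2].astype(np.float32))[1],1),np.median(P[:,2]).round(1))
E
```

```text
open t 33.19 p [578.2 191.3 210. ] F [0.1 1.  0.2] M [-0.02  0.01 -0.04] op 92.9
 t 35.92 p [400.5  40.3 339.7] F [-0.7  0.3  0.6] M [-0.02  0.01 -0.02] op 93.0
wrist 200 424 [562.1 187.4] 20.1 205.2
wrist 135 7946 [577.8 190.9] 79.9 143.5
side 200 194 [576.2 191.4] 27.3 205.9
side 222 70 [576.5 191. ] 20.0 231.6
side 135 1860 [578. 191.] 80.0 144.2
top 200 226 [579.2 190.1] 27.1 206.2
top 222 82 [579.2 190. ] 20.3 231.7
top 135 2127 [578. 191.] 80.0 144.0
```

View pics/f7.png

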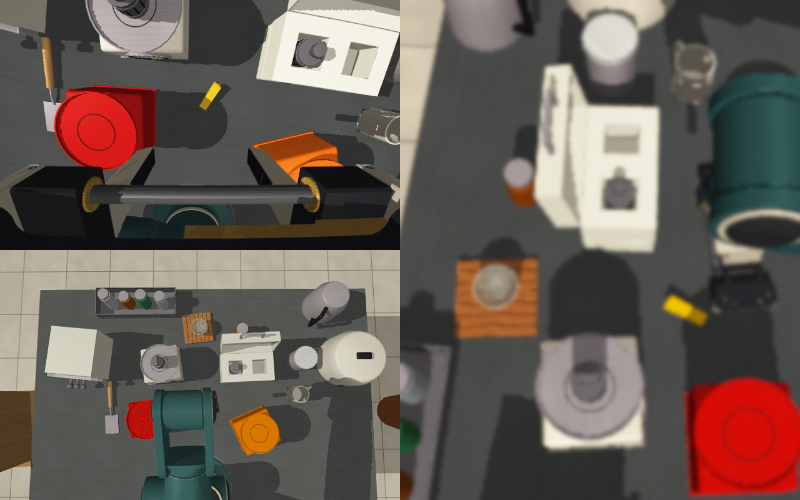

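The final pictures show the cartridge upright inside the ring on the white scale, the lid open, the knob cartridge in its well and the bystanders where they were. I'm handing the job in.

```bash
python3 -c "
from h import *
finish_job(); st()"
```

```text
the job is handed in; nothing more can be done
the job is handed in; nothing more can be done
```

I opened the lid onto its back stop, took the bar-grip cartridge out of the well on the robot's right, and set it upright on the white scale inside the ring. I let go and handed the job in at about 36 s.

**Last checks**
- **Centring:** in the top and side pictures the cartridge is about 1–2 mm off the pan's centre.
- **Upright and weight:** the pan sits at 144 mm, about 10 mm down, which means roughly 3 N or 0.3 kg. The cartridge's flat top is 62 mm above it, so it stands upright.
- **Everything else:** the lid is still open, the knob cartridge is in its well, and the bystanders look unmoved. The robot was touching nothing.

**Disagreements**
- The wrist force reading was noisy: single readings with the cartridge hanging ran from 1.7 to 3.9 N, averaging about 2.8 N. I trust the pan's sinking more for the weight.
- The last wrist picture cut off part of the cartridge, so its centre reading there didn't count. I used the top and side cameras instead.

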